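# Shingle rack covers in the draining tray

### The job

Carry on the fan in the draining tray: lay the two loose tube-rack covers onto the one already leaning there, one after the other like roof shingles stepping away from the rod, each squarely in line with the one before, covering about half of it and leaving its grip tab clear, with its own tab upright at the raised end. Leave the first cover where it leans and do not disturb the other things on the bench.

Things in the scene. Friction and masses are not known exactly. Their poses are not given: they have to be found in the camera images.
- cover_first_grip (a point): First cover. Grip point in its upright tab (26 x by 12 y, 38 tall above the plate, at the plate's +x end): 29 above the plate's underside, 15 below the tab's top, 33 to +x of the plate's middle. Pinch along y, fingertips above the plate's top (6 over its underside). x along the plate to the tab end, z up out of it. mm. 
- cover_a_grip (a point): Cover a. Grip point in its upright tab (26 x by 12 y, 38 tall above the plate, at the plate's +x end): 29 above the plate's underside, 15 below the tab's top, 33 to +x of the plate's middle. Pinch along y, fingertips above the plate's top (6 over its underside). x along the plate to the tab end, z up out of it. mm. 
- cover_b_grip (a point): Cover b. Grip point in its upright tab (26 x by 12 y, 38 tall above the plate, at the plate's +x end): 29 above the plate's underside, 15 below the tab's top, 33 to +x of the plate's middle. Pinch along y, fingertips above the plate's top (6 over its underside). x along the plate to the tab end, z up out of it. mm. 
- cover_first: First cover, loose, already leaning in the tray: frosted white acrylic tube-rack cover, plate 100 x 64 x 6 mm (x, y, z) with rows of grey round marks and one upright tab at its +x end, about 70 g. Origin: centre of its underside. Its low edge stands on the tray floor, its tab end is raised on the tray's rod (lean about 0.175 rad).
- cover_a: Loose cover lying flat on the table, tab up: frosted white acrylic tube-rack cover, plate 100 x 64 x 6 mm (x, y, z) with rows of grey round marks and one upright tab at its +x end, about 70 g. Origin: centre of its underside. Same as the first.
- cover_b: Loose cover lying flat on the table, tab up: frosted white acrylic tube-rack cover, plate 100 x 64 x 6 mm (x, y, z) with rows of grey round marks and one upright tab at its +x end, about 70 g. Origin: centre of its underside. Same as the first.
- tray: Fixed aluminium tray 264 (x) x 104 (y) mm, rim 12 high, floor and rim 4 thick. Origin: centre of its underside; +x runs to the end with the cross rod. First cover's low edge is at x = +20 mm; the fan grows to -x. A cover set 45-50 mm behind another, parallel and at equal grip height, lies on it with its low edge on the floor and stays by friction.
- jar: Bystander: amber jar with white cap, 56 dia x 60 mm; origin at the centre of its underside.
- bottle: Bystander: white bottle with blue cap, 60 dia x 140 mm; origin at the centre of its underside.
- beaker: Bystander: glass beaker, 70 dia x 80 mm; origin at the centre of its underside.
- tape: Bystander: grey ring (tape core) lying flat, 60 dia x 20 mm; origin at the centre of its underside.
- stopper: Bystander: black rubber stopper, 32 dia x 28 mm; origin at the centre of its underside.
- tweezers: Bystander: steel tweezers lying flat, 150 long mm; origin at the centre of its underside.
- tipbox: Bystander: grey open box of clear tips, 120 x 80 x 60 mm; origin at the centre of its underside.
Things that resemble listed ones, but are neither listed nor needed, are in the scene too. What is shaped like the cover_a but orange or purple is not meant.

How it is judged:
By the outcome, as a careful person would: the job done as asked, in the order asked, and still so for the second after the job is handed in, with the robot touching nothing.
It also fails if it takes over 58 s, if anything falls off the work surface, if the arm or the gripper's body presses on something with over 40 N, if the wrist force passes 120 N, or if a joint passes its speed limit or range.

### The arm

A 6-joint arm with a two-finger parallel gripper is mounted at the origin on the work surface. World frame = base frame: x ahead of the robot, y to its left, z up, the work surface at z = 0. Lengths are in m, angles in rad, forces in N, time in s.
With the tool pointing down it reaches from about 0.3 to 0.75 m from the base axis. Payload 8.5 kg.
Tool frame: the origin (TCP) lies on the centre line of the jaws, within the pads' length; the fingertips stand 14 mm ahead of it and the grasp point (between the pads) lies 5 mm behind it (robot.finger_overhang is the distance from the TCP to the fingertips, in m); z points along the fingers, y is the line along which they close (so a half turn about z gives the same grasp; the last joint's range is limited). The gripper opens to 88 mm and grips with 3 to 60 N. Pads are 18 mm wide; open, the fingers measure 123 mm over their backs; the gripper's body (75 mm by 187 mm) begins 45 mm behind the grasp point.
Start: joints at [1.05, 0.381, 1.297, -0, 1.464, -0.215], TCP at [0.166, 0.524, 0.253] pointing down, gripper open.
Joint ranges: [-3.11, 3.11], [-0.89, 2.33], [0.22, 2.48], [-1.42, 4.56], [0.17, 2.85], [-2.88, 2.88]. Speed limits (rad/s): [2.39, 2.39, 3.14, 3.14, 3.14, 3.14].

### API

Orientations are given as a unit quaternion [x, y, z, w].
In Python, from workcell import robot gives the robot as it stands.
- The arm moves only by the tool send_rows, never from a script. Its arguments are lists of equal length, an entry for each row: "translation": the shift along the tool's x, y, z in m, a list of three; "rot": the turn, a rotation vector about the tool's x, y, z in degrees, a list of three; "grip": the finger opening in m, from 0 to 0.0881. In form: {"translation": [[x, y, z], ...], "rot": [[wx, wy, wz], ...], "grip": [grip, ...]}. A call has 1 to 8 rows; each row is the pose to reach, as a shift and turn from the pose commanded when the call began, along the tool's axes at that moment; what a row does not reach only later rows make up. A row lasts 1/8 s, in which the tool goes at most 62.5 mm and 10.7 degrees, less where a joint would pass 70% of its speed; a pose out of reach is approached as far as the arm can. A call with a gripper value outside its range is refused whole. The fingers move at their own pace and stop on an object; the grip force is fixed at half the most. Time passes only in rows, so rows that repeat a pose let the fingers close. It gives the time, the measured TCP pose, the force, the opening and the grip force at its end, in the units of the state.
- robot.get_state(): the state, without advancing time (a new reading comes with each control period).
- robot.get_image(name): name is "scene" or "top"; returns a dict with "frame" (400x640x3 uint8, red, green, blue), "range_z" (400x640 float32, m along the optical axis (not along the pixel's ray), 0 where there is no reading), "vfov" (degrees; the focal length in pixels is half the picture's height over the tangent of half this angle, whatever the lens; pixels are square), "cx", "cy" (the principal point, pixels), "position" and "attitude" of the camera in the world. Camera axes: x right, y up, looking along -z (the intrinsics and any distortion apply to the point x, -y, -z); pixel columns grow to the right and rows downward; lengths in m; the calibration is good to about 2 mm. A picture is of the moment at which its call begins.
- robot.sign_off(): hands the job in; it is judged then, once.
The state is a dict: "t": time; "joints": joint angles; "qvel": joint speeds; "tau": joint torques, N m; "tool_pos": TCP position; "eef_rot": TCP orientation; "wrist_force": force on the tool from outside, world axes, zero at the start; "moment": the same for the moment, N m; "grip_width": opening from 0.0 (shut) to 1.0 (fully open); "finger_force": force on a finger pad.
Only numpy, scipy, OpenCV 4.12 (cv2) and the standard library are available. Lean on these libraries where they do the work, as an engineer would, in place of code of your own. Each camera call takes 0.05 s, during which the arm holds its last target. There are 200 camera calls.

## Working session

There is one attempt and no reset: what is moved stays moved. The work goes in short steps, Python scripts to look and compute and a tool call to move; the robot and the scene stay as the last step left them, time stands still between calls to the robot, and variables do not carry over. Pictures are saved under pics/ and viewed, at most 10 in all, crops included, and the job is handed in when it is done.

Besides the shell and the picture viewer there is one more tool, called after "Emit:" as name(argument=value, ...), one argument or row to a line, values as JSON. send_rows: Moves the arm, as the interface text tells. Its arguments: {"type":"object","properties":{"translation":{"type":"array","items":{"type":"array","items":{"type":"number"}}},"rot":{"type":"array","items":{"type":"array","items":{"type":"number"}}},"grip":{"type":"array","items":{"type":"number"}}},"required":["translation","rot","grip"]}

```bash
mkdir -p pics
cat > h.py <<'E'
import numpy as np, cv2
from scipy.spatial.transform import Rotation as R
from workcell import robot
def grab(n):
    d=robot.get_image(n); return d
def cloud(d):
    h,w=d["range_z"].shape; f=h/2/np.tan(np.radians(d["vfov"])/2)
    v,u=np.mgrid[0:h,0:w]; z=d["range_z"]
    p=np.stack([(u-d["cx"])/f*z,-(v-d["cy"])/f*z,-z],-1)
    return p@R.from_quat(d["attitude"]).as_matrix().T+np.array(d["position"])
def save(d,n,crop=None,s=1):
    im=d["frame"][...,::-1]
    if crop: a,b,c,e=crop; im=im[b:e,a:c]
    cv2.imwrite("pics/"+n,cv2.resize(im,None,fx=s,fy=s,interpolation=cv2.INTER_CUBIC))
E
python3 - <<'E'
from h import *
import pickle
for n in("top","scene"):
    d=grab(n); save(d,n+"0.png",s=1.25); pickle.dump(d,open(n+"0.pkl","wb"))
    print(n,{k:v for k,v in d.items() if k not in("frame","range_z")})
print(robot.get_state())
E
```

```text
top {'vfov': 56.98351221189772, 'cx': 315.1508261894647, 'cy': 197.51126806798047, 'position': array([ 0.37735229, -0.001558  ,  1.15195535]), 'attitude': array([-0.06224276,  0.06090702,  0.71269323, -0.69604923])}
scene {'vfov': 51.163044937130124, 'cx': 321.92032229254266, 'cy': 200.90615481218185, 'position': array([ 1.27972516, -0.30314744,  0.89757835]), 'attitude': array([0.3044142 , 0.20285711, 0.50456936, 0.78204268])}
{'t': 0.1, 'joints': array([ 1.04968481e+00,  3.81108218e-01,  1.29815876e+00, -2.65764384e-05,
        1.46357604e+00, -2.15310746e-01]), 'qvel': array([ 0.00050102, -0.00164854, -0.00524701, -0.00026365, -0.00263475,
       -0.00160247]), 'tau': array([ 3.36903831e-03, -4.38646781e+01, -2.24915493e+01,  7.15401932e-02,
        3.41438362e-02, -9.88145416e-05]), 'tool_pos': array([0.16547721, 0.52427337, 0.25221929]), 'eef_rot': array([ 1.52303876e-01,  9.88333516e-01, -5.88031643e-04, -2.12706359e-04]), 'wrist_force': array([-0.7001908 , -0.41706853, -0.0349559 ]), 'moment': array([0.04831241, 0.01262659, 0.032662  ]), 'finger_force': 0.0, 'grip_width': 0.9968777842639834}
```

View pics/top0.png

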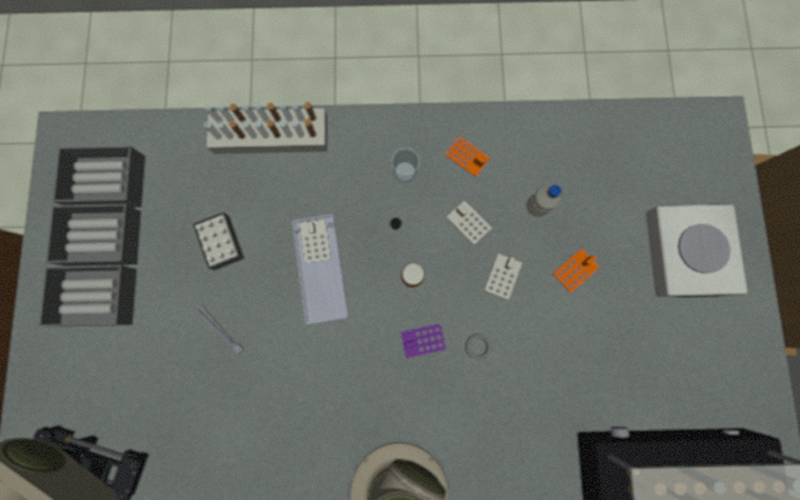

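View pics/scene0.png

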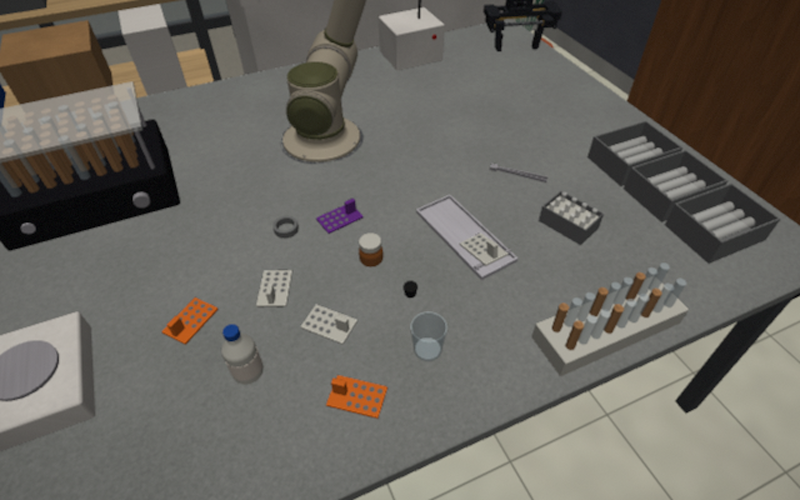

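The top view shows the white covers at (469,222) and (504,276), and the first cover in the tray at (316,240) with its rod end at (313,220). The orange and purple ones are decoys. Next I segment the white plates and tabs.

```bash
cat >> h.py <<'E'
def cover(d,P,c,rad=.075,zlo=.001,tilt=False):
    """white points around c: min-area rect of plate pixels, tab centroid"""
    m=(np.hypot(P[...,0]-c[0],P[...,1]-c[1])<rad)&(d["range_z"]>0)
    f=d["frame"].astype(int); return m,f
E
python3 - <<'E'
from h import *
import pickle
for n,pts in(("top",[(469,222),(504,276),(316,242),(320,300)]),("scene",[(328,323),(274,288),(482,247),(450,220)])):
    d=pickle.load(open(n+"0.pkl","rb")); P=cloud(d); f=d["frame"].astype(int)
    for (u,v) in pts:
        u=int(u/1.25);v=int(v/1.25); print(n,(u,v),P[v,u].round(4),f[v,u])
    for (u,v) in pts[:2]:
        u=int(u/1.25);v=int(v/1.25); c=P[v,u]
        m=(np.hypot(P[...,0]-c[0],P[...,1]-c[1])<.08)&(d["range_z"]>0)
        Q=P[m]; F=f[m].min(1); t=np.median(Q[F<130][:,2])
        print(' table z',t.round(4),np.percentile(F,[5,25,50,75,95]), 'n tall',(Q[:,2]>t+.018).sum())
        T=Q[(Q[:,2]>t+.018)&(Q[:,2]<.06)]; print(' tab',T.mean(0).round(4),T.min(0).round(4),T.max(0).round(4))
        pl=Q[(F>140)&(Q[:,2]<t+.018)]
        r=cv2.minAreaRect((pl[:,:2]*1000).astype(np.float32)); print(' rect',r,'plate z',np.median(pl[:,2]).round(4))
# tray/first crops
im=[]
d=pickle.load(open("top0.pkl","rb"));save(d,"c1.png",(225,160,425,270),4)
d=pickle.load(open("scene0.pkl","rb"));save(d,"c2.png",(200,150,420,280),3.6)
E
```

```text
top (375, 177) [ 0.6417 -0.1945  0.0029] [160 162 149]
top (403, 220) [ 0.5015 -0.2744  0.0052] [158 160 146]
top (252, 193) [0.5958 0.1954 0.0202] [153 154 143]
top (256, 240) [0.4501 0.1847 0.005 ] [144 150 159]
 table z -0.0004 [101. 105. 108. 135. 156.] n tall 48
 tab [ 0.6628 -0.1717  0.0363] [ 0.6511 -0.1847  0.0177] [ 0.6755 -0.1608  0.0454]
 rect ((640.1572875976562, -194.3640899658203), (96.830322265625, 62.105079650878906), 43.078277587890625) plate z 0.0053
 table z -0.0003 [101. 105. 108. 137. 157.] n tall 46
 tab [ 0.5286 -0.2841  0.0381] [ 0.5165 -0.2935  0.0187] [ 0.5429 -0.2761  0.0457]
 rect ((499.7012939453125, -272.0485534667969), (62.638031005859375, 96.66818237304688), 66.74146270751953) plate z 0.0057
scene (262, 258) [ 0.6406 -0.1965  0.0082] [150 148 140]
scene (219, 230) [ 0.5019 -0.2742  0.0068] [144 142 133]
scene (385, 197) [0.5916 0.1952 0.0178] [98 98 96]
scene (360, 176) [0.4704 0.1781 0.0034] [159 155 159]
 table z 0.0006 [103. 109. 111. 128. 160.] n tall 92
 tab [ 0.6668 -0.1739  0.0353] [ 0.652  -0.1853  0.0191] [ 0.6773 -0.1613  0.0463]
 rect ((639.3938598632812, -194.3356475830078), (99.21817016601562, 64.96177673339844), 43.24139404296875) plate z 0.0062
 table z 0.0008 [100. 109. 111. 128. 160.] n tall 74
 tab [ 0.5326 -0.287   0.0359] [ 0.5156 -0.2962  0.0216] [ 0.5432 -0.2774  0.046 ]
 rect ((497.60614013671875, -273.35150146484375), (62.87276077270508, 100.84205627441406), 67.97261047363281) plate z 0.0064
```

View pics/c1.png

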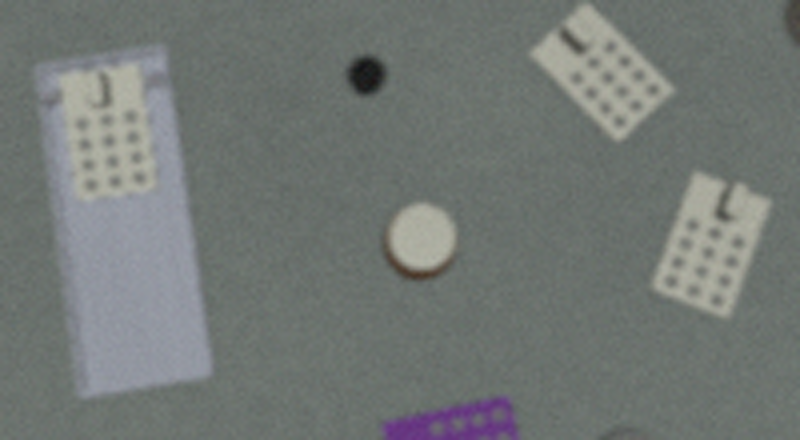

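View pics/c2.png

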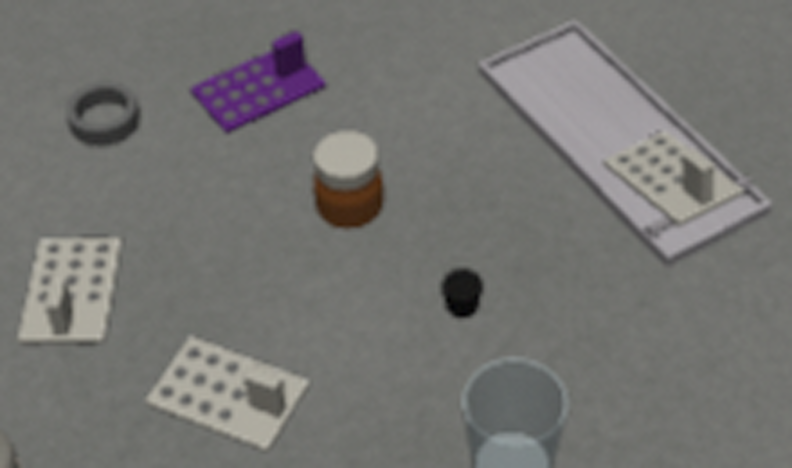

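The crops show both loose covers clearly, with tabs at their far ends, and the first cover in the tray with its tab toward the rod. The measurements fit the given sizes. Next: the first cover and the tray.

Run:
```python
from h import *
import pickle
for n in("top","scene"):
    d=pickle.load(open(n+"0.pkl","rb")); P=cloud(d); f=d["frame"].astype(int)
    c=np.array([.51,.185]); m=(np.abs(P[...,0]-c[0])<.17)&(np.abs(P[...,1]-c[1])<.1)&(d["range_z"]>0)
    Q=P[m];F=f[m]; s=F[:,2]-F[:,0]; b=F.min(1)
    tr=Q[(s>3)&(b>125)]; big=Q[b>122]
    cv=(s<-3)&(b>125)
    C=Q[cv]; print(n,len(tr),len(C))
    print(' bright rect',cv2.minAreaRect((big[:,:2]*1000).astype(np.float32)))
    med=np.median(C[:,:2],0); 
    C=C[np.hypot(*(C[:,:2]-med).T)<.07]
    # plane
    G=Q[(np.hypot(*(Q[:,:2]-med).T)<.07)]
    p=C.copy()
    for _ in range(5):
        A=np.c_[p[:,:2]-med,np.ones(len(p))]; k=np.linalg.lstsq(A,p[:,2],rcond=None)[0]
        r=C[:,2]-np.c_[C[:,:2]-med,np.ones(len(C))]@k; p=C[abs(r)<.006]
    print(' plane grad',np.hypot(*k[:2]),'dir deg',np.degrees(np.arctan2(k[1],k[0])),'z',k[2],'at',med)
    r=cv2.minAreaRect((p[:,:2]*1000).astype(np.float32)); print(' rect',r)
    rc=np.array(r[0])/1000; print(' z at rect ctr',k@np.r_[rc-med,1])
    res=G[:,2]-np.c_[G[:,:2]-med,np.ones(len(G))]@k; T=G[(res>.012)]
    print(' tab',len(T),T.mean(0).round(4),T.min(0).round(4),T.max(0).round(4))
    T=G[(res>.034)]; print(' tabtop',len(T),T.mean(0).round(4))
```

```text
top 2022 568
 bright rect ((532.0399169921875, 188.25839233398438), (268.80316162109375, 107.96299743652344), 8.01211166381836)
 plane grad 0.17276657837895973 dir deg 9.037040945167025 z 0.01813516045602477 at [0.59863966 0.19582775]
 rect ((597.2677612304688, 197.7987060546875), (97.31275177001953, 64.37196350097656), 6.626455307006836)
 z at rect ctr 0.017954569891599197
 tab 45 [0.6235 0.198  0.055 ] [0.6118 0.1919 0.0373] [0.6399 0.2046 0.064 ]
 tabtop 30 [0.6237 0.1991 0.0591]
scene 0 376
 bright rect ((520.4908447265625, 188.8829803466797), (281.1084899902344, 115.99518585205078), 8.191519737243652)
 plane grad 0.1706411745552038 dir deg 6.726264132482356 z 0.019208627953467918 at [0.60068689 0.19090194]
 rect ((596.4913940429688, 194.73255920410156), (100.00868225097656, 64.3667221069336), 6.743915557861328)
 z at rect ctr 0.01857419262430112
 tab 86 [0.6264 0.1968 0.0512] [0.6092 0.1906 0.0347] [0.6407 0.2063 0.063 ]
 tabtop 29 [0.6229 0.1979 0.0597]
```

```bash
cat >> h.py <<'E'
def go(grip,yaw,th=0.,up=0.):
    """tool move putting the grasp point at `grip` (+up in z), tool x along cover x (yaw deg, lean th)"""
    y=np.radians(yaw); x=np.array([np.cos(y)*np.cos(th),np.sin(y)*np.cos(th),np.sin(th)])
    yy=np.array([np.sin(y),-np.cos(y),0]); z=np.cross(x,yy)
    Rt=np.c_[x,yy,z]; p=np.array(grip)+.005*z+[0,0,up]
    s=robot.get_state(); Rc=R.from_quat(s["eef_rot"])
    print("shift",Rc.inv().apply(p-s["tool_pos"]).round(4),"turn",(Rc.inv()*R.from_matrix(Rt)).as_rotvec(degrees=True).round(2),
      "| t",round(s["t"],2),"tcp",s["tool_pos"].round(4),"F",s["wrist_force"].round(1),"g",round(s["grip_width"],3),"j",s["joints"].round(2))
A=(.6645,-.1715,.029); YA=43.2
B=(.529,-.2853,.029); YB=-22.6
G1=np.array([.625,.1990,.0467]); Y1=7.
st=np.array([np.cos(np.radians(Y1)),np.sin(np.radians(Y1)),0])
G2=G1-.0475*st; G3=G1-.095*st
E
python3 -c "
from h import *
go(A,YA,0,.15);print(G2,G3)"
```

```text
shift [-0.6854 -0.5132  0.0787] turn [-6.0000e-02  6.0000e-02  1.1928e+02] | t 0.1 tcp [0.1655 0.5243 0.2522] F [-0.7 -0.4 -0. ] g 0.997 j [ 1.05  0.38  1.3  -0.    1.46 -0.22]
[0.57785406 0.19321121 0.0467    ] [0.53070812 0.18742241 0.0467    ]
```

Emit:
send_rows(
  translation=[
    [-0.685,-0.513,0.04],
    [-0.685,-0.513,0.04],
    [-0.685,-0.513,0.04],
    [-0.685,-0.513,0.04],
    [-0.685,-0.513,0.04],
    [-0.685,-0.513,0.04],
    [-0.685,-0.513,0.04],
    [-0.685,-0.513,0.04],
  ],
  rot=[
    [0,0,119.3],
    [0,0,119.3],
    [0,0,119.3],
    [0,0,119.3],
    [0,0,119.3],
    [0,0,119.3],
    [0,0,119.3],
    [0,0,119.3],
  ],
  grip=[0.05,0.05,0.05,0.05,0.05,0.05,0.05,0.05],
)

```text
t: 1.1
tool_pos: [0.4575, 0.1167, 0.2292]
eef_rot: [0.787, 0.617, -0.0, -0.0]
wrist_force: [1.2, 1.1, 0.3]
grip_width: 0.562
finger_force: 0.0
```

```bash
python3 -c "
from h import *
go(A,YA,0,.1)"
```

```text
shift [-0.2303  0.27    0.1051] turn [-2.000e-02 -0.000e+00  3.296e+01] | t 1.1 tcp [0.4575 0.1167 0.2292] F [1.2 1.1 0.3] g 0.562 j [-0.    0.27  1.54  0.    1.33  0.24]
```

Emit:
send_rows(
  translation=[
    [-0.23,0.27,0.105],
    [-0.23,0.27,0.105],
    [-0.23,0.27,0.105],
    [-0.23,0.27,0.105],
    [-0.23,0.27,0.105],
    [-0.23,0.27,0.105],
    [-0.23,0.27,0.105],
    [-0.23,0.27,0.105],
  ],
  rot=[
    [0,0,33],
    [0,0,33],
    [0,0,33],
    [0,0,33],
    [0,0,33],
    [0,0,33],
    [0,0,33],
    [0,0,33],
  ],
  grip=[0.05,0.05,0.05,0.05,0.05,0.05,0.05,0.05],
)

```text
t: 2.1
tool_pos: [0.6654, -0.1675, 0.1241]
eef_rot: [0.929, 0.371, -0.0, -0.0]
wrist_force: [-0.8, 0.3, -0.1]
grip_width: 0.571
finger_force: 0.0
```

```bash
python3 -c "
from h import *
go(A,YA,0,.0)"
```

```text
shift [-0.0034  0.0024  0.1001] turn [-0.06  0.01  0.34] | t 2.1 tcp [ 0.6654 -0.1675  0.1241] F [-0.8  0.3 -0.1] g 0.571 j [-0.42  0.72  1.06  0.    1.36  0.39]
```

Emit:
send_rows(
  translation=[
    [-0.003,0.002,0.05],
    [-0.003,0.002,0.085],
    [-0.003,0.002,0.1],
    [-0.003,0.002,0.1],
    [-0.003,0.002,0.1],
    [-0.003,0.002,0.1],
    [-0.003,0.002,0.1],
    [-0.003,0.002,0.1],
  ],
  rot=[
    [0,0,0.3],
    [0,0,0.3],
    [0,0,0.3],
    [0,0,0.3],
    [0,0,0.3],
    [0,0,0.3],
    [0,0,0.3],
    [0,0,0.3],
  ],
  grip=[0.05,0.05,0.05,0.05,0.0,0.0,0.0,0.0],
)

```text
t: 3.1
tool_pos: [0.665, -0.1715, 0.0247]
eef_rot: [0.93, 0.368, 0.0, 0.0]
wrist_force: [-0.0, 0.3, 0.3]
grip_width: 0.139
finger_force: 5.1
```

```bash
python3 -c "
from h import *
go(A,YA,0,.0)"
```

```text
shift [-0.0003 -0.0003  0.0007] turn [ 0.02 -0.01  0.03] | t 3.1 tcp [ 0.665  -0.1715  0.0247] F [-0.   0.3  0.3] g 0.139 j [-0.42  0.83  1.15  0.    1.16  0.39]
```

Emit:
send_rows(
  translation=[
    [0,0,0],
    [0,0,0],
    [0,0,-0.02],
    [0,0,-0.06],
    [0,0,-0.11],
    [0,0,-0.16],
    [0,0,-0.16],
    [0,0,-0.16],
  ],
  rot=[
    [0,0,0],
    [0,0,0],
    [0,0,0],
    [0,0,0],
    [0,0,0],
    [0,0,0],
    [0,0,0],
    [0,0,0],
  ],
  grip=[0,0,0,0,0,0,0,0],
)

```text
t: 4.1
tool_pos: [0.6644, -0.1712, 0.183]
eef_rot: [0.93, 0.368, -0.001, -0.001]
wrist_force: [-0.0, -0.4, -1.5]
grip_width: 0.134
finger_force: 29.9
```

```bash
python3 -c "
from h import *
go(G2,Y1,.175,.12)
for n in('top','scene'):
    d=grab(n);P=cloud(d);f=d['frame'].astype(int)
    m=(P[...,2]>.09)&(P[...,2]<.21)&(np.hypot(P[...,0]-.64,P[...,1]+.19)<.1)&(f.min(-1)>125)
    Q=P[m];print(n,m.sum(),Q.mean(0),np.percentile(Q[:,2],[5,50,95]))
    v,u=np.nonzero(m);print(u.mean(),v.mean())
    if n=='scene': save(d,'lift1.png',(160,100,420,300),3)"
```

```text
shift [ 0.1873 -0.3243  0.0218] turn [-3.27  9.77 36.13] | t 4.1 tcp [ 0.6644 -0.1712  0.183 ] F [-0.  -0.4 -1.5] g 0.134 j [-0.42  0.67  0.98  0.    1.49  0.39]<string>:7: RuntimeWarning: Mean of empty slice.
  ret = um.true_divide(
Traceback (most recent call last):
IndexError: index -1 is out of bounds for axis 0 with size 0
```

Grip width matches the tab and the weight shows in the wrist force, so the cover is held. Moving above the tray.

Emit:
send_rows(
  translation=[
    [0.187,-0.324,0.022],
    [0.187,-0.324,0.022],
    [0.187,-0.324,0.022],
    [0.187,-0.324,0.022],
    [0.187,-0.324,0.022],
    [0.187,-0.324,0.022],
    [0.187,-0.324,0.022],
    [0.187,-0.324,0.022],
  ],
  rot=[
    [-3.3,9.8,36.1],
    [-3.3,9.8,36.1],
    [-3.3,9.8,36.1],
    [-3.3,9.8,36.1],
    [-3.3,9.8,36.1],
    [-3.3,9.8,36.1],
    [-3.3,9.8,36.1],
    [-3.3,9.8,36.1],
  ],
  grip=[0,0,0,0,0,0,0,0],
)

```text
t: 5.15
tool_pos: [0.579, 0.1924, 0.1613]
eef_rot: [0.994, 0.061, 0.088, -0.004]
wrist_force: [-0.3, -0.5, -0.7]
grip_width: 0.136
finger_force: 29.9
```

```bash
cat >> h.py <<'E'
def held(tag,zlo,zhi,c=(.55,.19),rad=.11,crop=(300,80,480,240)):
    go(G2,Y1,.175,0)
    for n in('scene',):
        d=grab(n);P=cloud(d);f=d['frame'].astype(int)
        m=(P[...,2]>zlo)&(P[...,2]<zhi)&(np.hypot(P[...,0]-c[0],P[...,1]-c[1])<rad)&(f.min(-1)>120)
        C=P[m]; p=C
        if len(C)<50: print(n,len(C)); 
        else:
            for _ in range(8):
                o=p.mean(0); k=np.linalg.lstsq(np.c_[p[:,:2]-o[:2],np.ones(len(p))],p[:,2],rcond=None)[0]
                r=C[:,2]-o[2]*0-np.c_[C[:,:2]-o[:2],np.ones(len(C))]@k; p=C[(abs(r)<.004)]
            rc=cv2.minAreaRect((p[:,:2]*1000).astype(np.float32))
            print(n,len(C),len(p),'grad',np.hypot(*k[:2]),np.degrees(np.arctan2(k[1],k[0])),'rect',rc,'z',k@np.r_[np.array(rc[0])/1000-o[:2],1])
        save(d,tag+'.png',crop,3.5)
E
python3 -c "
from h import *
held('over1',.1,.2)"
```

```text
shift [-0.021  -0.0012  0.1177] turn [ 0.1  -0.03  0.07] | t 5.15 tcp [0.579  0.1924 0.1613] F [-0.3 -0.5 -0.7] g 0.136 j [ 0.13  0.5   1.39 -0.    1.08  1.58]
scene 231 216 grad 0.17500191106769045 2.2168042163752046 rect ((549.8543701171875, 185.7548828125), (100.50328826904297, 64.51024627685547), 7.459898471832275) z 0.13722085349985638
```

View pics/over1.png

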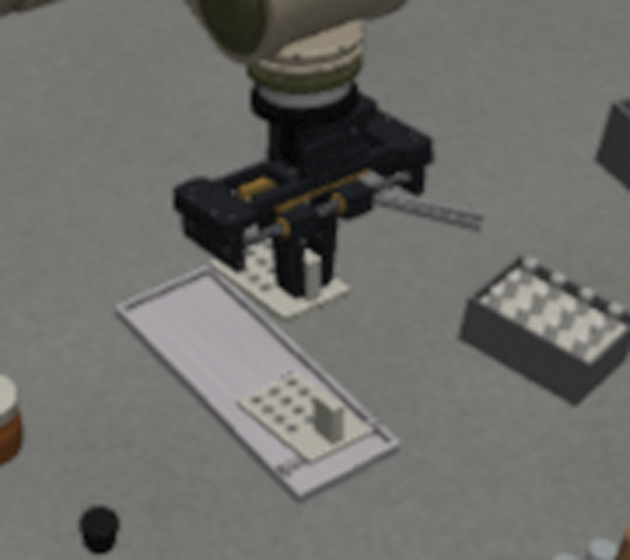

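Held cover reads about 47 mm behind the first and in the same lean, but about 3 mm too far to −y in the same camera. I'll correct that and lower.

```bash
sed -i 's/^G1=.*/G1=np.array([.625,.2013,.0475]); Y1=6.8/' h.py; python3 -c "
from h import *
go(G2,Y1,.175,.01);go(G2,Y1,.175,0)"
```

```text
shift [-0.0192 -0.0044  0.1073] turn [ 0.08 -0.06  0.19] | t 5.2 tcp [0.5793 0.1917 0.1616] F [ 0.  -0.5 -0.5] g 0.132 j [ 0.13  0.5   1.39 -0.    1.08  1.58]
shift [-0.0209 -0.0044  0.1171] turn [ 0.08 -0.06  0.19] | t 5.2 tcp [0.5793 0.1917 0.1616] F [ 0.  -0.5 -0.5] g 0.132 j [ 0.13  0.5   1.39 -0.    1.08  1.58]
```

Emit:
send_rows(
  translation=[
    [-0.008,-0.0038,0.04],
    [-0.015,-0.0038,0.08],
    [-0.0192,-0.0038,0.107],
    [-0.0192,-0.0038,0.107],
    [-0.0192,-0.0038,0.107],
    [-0.02,-0.0038,0.112],
    [-0.0207,-0.0038,0.116],
    [-0.0207,-0.0038,0.116],
  ],
  rot=[
    [0.1,0,0.2],
    [0.1,0,0.2],
    [0.1,0,0.2],
    [0.1,0,0.2],
    [0.1,0,0.2],
    [0.1,0,0.2],
    [0.1,0,0.2],
    [0.1,0,0.2],
  ],
  grip=[0,0,0,0,0,0,0,0],
)

```text
t: 6.2
tool_pos: [0.5787, 0.1963, 0.0445]
eef_rot: [0.994, 0.06, 0.088, -0.006]
wrist_force: [-0.0, -0.2, -0.2]
grip_width: 0.13
finger_force: 29.9
```

```bash
python3 -c "
from h import *
go(G2,Y1,.175,0)
print(robot.get_state()['moment'])"
```

```text
shift [-0.0004  0.0005  0.0019] turn [-0.05 -0.13  0.05] | t 6.2 tcp [0.5787 0.1963 0.0445] F [-0.  -0.2 -0.2] g 0.13 j [ 0.13  0.65  1.51 -0.    0.8   1.59]
[-0.03271661  0.25328724 -0.04231343]
```

Emit:
send_rows(
  translation=[
    [0,0.0005,0.001],
    [0,0.0005,0.002],
    [0,0.0005,0.002],
  ],
  rot=[
    [0,0,0],
    [0,0,0],
    [0,0,0],
  ],
  grip=[0,0,0],
)

```text
t: 6.58
tool_pos: [0.5794, 0.1959, 0.0427]
eef_rot: [0.994, 0.06, 0.089, -0.006]
wrist_force: [0.6, 1.0, -0.7]
grip_width: 0.137
finger_force: 29.9
```

```bash
python3 -c "
from h import *
go(G2,Y1,.175,0)
print(robot.get_state()['moment'])
held('p1',.008,.05,c=(.55,.19),rad=.075)"
```

```text
shift [-0.0007  0.      0.    ] turn [-0.05 -0.16  0.05] | t 6.58 tcp [0.5794 0.1959 0.0427] F [ 0.6  1.  -0.7] g 0.137 j [ 0.13  0.65  1.51 -0.    0.8   1.59]
[-0.14158569  0.2486356   0.00396788]
shift [-0.0007  0.      0.    ] turn [-0.05 -0.16  0.05] | t 6.58 tcp [0.5794 0.1959 0.0427] F [ 0.6  1.  -0.7] g 0.137 j [ 0.13  0.65  1.51 -0.    0.8   1.59]
scene 292 190 grad 0.1321313658689207 57.433945406352876 rect ((564.6495971679688, 172.71067810058594), (138.67828369140625, 73.65626525878906), 30.203824996948242) z 0.01822996116429034
```

View pics/p1.png

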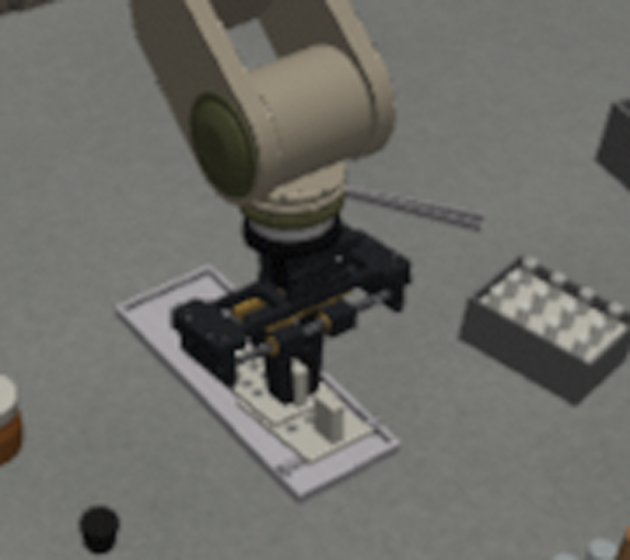

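The cover is in line, just off contact. I'll ease it down a bit more.

Emit:
send_rows(
  translation=[
    [-0.0003,0,0.0007],
    [-0.0005,0,0.0015],
    [-0.0005,0,0.0015],
    [-0.0005,0,0.0015],
  ],
  rot=[
    [0,0,0],
    [0,0,0],
    [0,0,0],
    [0,0,0],
  ],
  grip=[0,0,0,0],
)

```text
t: 7.12
tool_pos: [0.5795, 0.1959, 0.0415]
eef_rot: [0.994, 0.059, 0.089, -0.006]
wrist_force: [3.0, 1.9, 4.9]
grip_width: 0.133
finger_force: 30.0
```

Contact at 5 N. Release and back out along the tool.

Emit:
send_rows(
  translation=[
    [0,0,0],
    [0,0,0],
    [0,0,0],
    [0,0,-0.02],
    [0,0,-0.06],
    [0,0,-0.11],
    [0,0,-0.16],
    [0,0,-0.16],
  ],
  rot=[
    [0,0,0],
    [0,0,0],
    [0,0,0],
    [0,0,0],
    [0,0,0],
    [0,0,0],
    [0,0,0],
    [0,0,0],
  ],
  grip=[0.04,0.04,0.04,0.04,0.05,0.05,0.05,0.05],
)

```text
t: 8.12
tool_pos: [0.5517, 0.1925, 0.2023]
eef_rot: [0.994, 0.06, 0.092, -0.006]
wrist_force: [-0.2, -0.8, -0.6]
grip_width: 0.566
finger_force: 0.0
```

```bash
python3 -c "
from h import *
go(B,YB,0,.12)"
```

```text
shift [-0.0889  0.4717  0.0423] turn [ -2.76 -10.32  29.37] | t 8.12 tcp [0.5517 0.1925 0.2023] F [-0.2 -0.8 -0.6] g 0.566 j [ 0.13  0.41  1.41 -0.    1.13  1.59]
```

Emit:
send_rows(
  translation=[
    [-0.089,0.472,0.042],
    [-0.089,0.472,0.042],
    [-0.089,0.472,0.042],
    [-0.089,0.472,0.042],
    [-0.089,0.472,0.042],
    [-0.089,0.472,0.042],
    [-0.089,0.472,0.042],
    [-0.089,0.472,0.042],
  ],
  rot=[
    [-2.8,-10.3,29.4],
    [-2.8,-10.3,29.4],
    [-2.8,-10.3,29.4],
    [-2.8,-10.3,29.4],
    [-2.8,-10.3,29.4],
    [-2.8,-10.3,29.4],
    [-2.8,-10.3,29.4],
    [-2.8,-10.3,29.4],
  ],
  grip=[0.05,0.05,0.05,0.05,0.05,0.05,0.05,0.05],
)

```text
t: 9.12
tool_pos: [0.5267, -0.2882, 0.1392]
eef_rot: [0.98, -0.197, -0.004, 0.001]
wrist_force: [0.8, 0.1, 0.6]
grip_width: 0.569
finger_force: 0.0
```

```bash
cat >> h.py <<'E'
def fan():
    for n in('top','scene'):
        d=grab(n);P=cloud(d);f=d['frame'].astype(int)
        # local frame: x back along fan from first centre
        q=P-np.array([.597,.1965,0]); a=q[...,0]*st[0]+q[...,1]*st[1]; b=-q[...,0]*st[1]+q[...,1]*st[0]
        s=f[...,2]-f[...,0]
        m=(abs(b)<.045)&(a>-.2)&(a<.07)&(f.min(-1)>120)&(s<0)&(P[...,2]<.035)
        t=(abs(b)<.03)&(a>-.2)&(a<.07)&(P[...,2]>.05)&(P[...,2]<.075)
        for lo in np.arange(-.16,.05,.02):
            k=m&(a>=lo)&(a<lo+.02)
            if k.sum()>5: print(n,round(lo,2),k.sum(),'b',np.percentile(b[k],[2,98]).round(4),'z',np.median(P[...,2][k]).round(4))
        print('a min',np.percentile(a[m],1).round(4))
        nl,lab=cv2.connectedComponents(t.astype(np.uint8))
        for i in range(1,nl):
            k=lab==i
            if k.sum()>5: print(' tab',k.sum(),'a',a[k].mean().round(4),'b',b[k].mean().round(4),'zmax',P[...,2][k].max().round(4))
    return d
E
python3 -c "
from h import *
go(B,YB,0,0)
d=fan();save(d,'fan1.png',(300,80,480,240),3.5)"
```

```text
shift [ 0.0019 -0.004   0.1152] turn [ 0.19  0.46 -0.13] | t 9.12 tcp [ 0.5267 -0.2882  0.1392] F [0.8 0.1 0.6] g 0.569 j [-0.7   0.57  1.32 -0.01  1.26  1.27]
top -0.1 101 b [-0.0282  0.0325] z 0.0106
top -0.08 129 b [-0.0298  0.0321] z 0.0132
top -0.06 133 b [-0.0298  0.0307] z 0.0163
top -0.04 122 b [-0.0302  0.031 ] z 0.0195
top -0.02 100 b [-0.0307  0.0316] z 0.0222
top -0.0 121 b [-0.0297  0.0293] z 0.0209
top 0.02 99 b [-0.0304  0.0335] z 0.0232
top 0.04 49 b [-0.0288  0.0312] z 0.0252
a min -0.0944
 tab 36 a 0.026 b -0.001 zmax 0.0627
 tab 34 a -0.0204 b -0.0006 zmax 0.0625
scene -0.16 53 b [-0.0372  0.0436] z 0.0038
scene -0.14 46 b [-0.0379  0.0445] z 0.0042
scene -0.12 44 b [-0.0333  0.0415] z 0.0045
scene -0.1 92 b [-0.0409  0.0391] z 0.0107
scene -0.08 93 b [-0.0375  0.0426] z 0.014
scene -0.06 82 b [-0.0429  0.0443] z 0.0163
scene -0.04 65 b [-0.0397  0.0395] z 0.0201
scene -0.02 73 b [-0.0371  0.029 ] z 0.0224
scene -0.0 65 b [-0.0423  0.0403] z 0.021
scene 0.02 105 b [-0.044   0.0426] z 0.0227
scene 0.04 98 b [-0.0395  0.0359] z 0.0238
a min -0.1984
 tab 42 a -0.0183 b -0.0024 zmax 0.0611
 tab 51 a 0.0279 b -0.0024 zmax 0.0626
```

View pics/fan1.png

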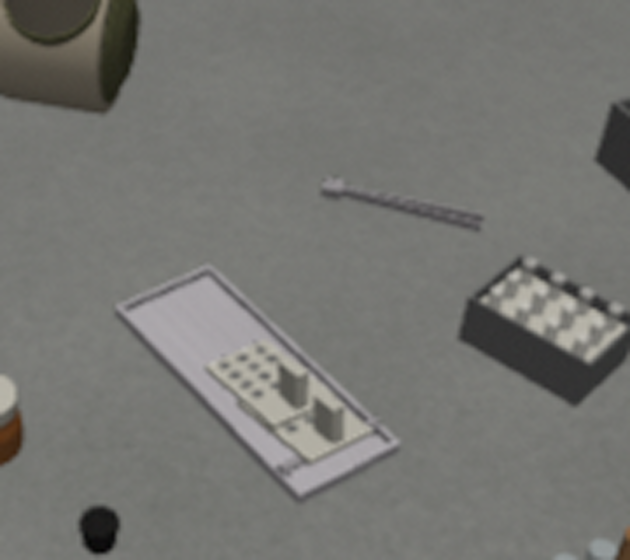

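The second cover lies 46 mm behind the first, lateral offset under 1 mm, and the first has not moved. Now I fetch the other cover.

Emit:
send_rows(
  translation=[
    [0.002,-0.004,0.05],
    [0.002,-0.004,0.095],
    [0.002,-0.004,0.115],
    [0.002,-0.004,0.115],
    [0.002,-0.004,0.115],
    [0.002,-0.004,0.115],
    [0.002,-0.004,0.115],
    [0.002,-0.004,0.115],
  ],
  rot=[
    [0.2,0.5,-0.1],
    [0.2,0.5,-0.1],
    [0.2,0.5,-0.1],
    [0.2,0.5,-0.1],
    [0.2,0.5,-0.1],
    [0.2,0.5,-0.1],
    [0.2,0.5,-0.1],
    [0.2,0.5,-0.1],
  ],
  grip=[0.05,0.05,0.05,0.05,0.05,0.0,0.0,0.0],
)

```text
t: 10.22
tool_pos: [0.5304, -0.2831, 0.0265]
eef_rot: [0.981, -0.195, 0.002, 0.001]
wrist_force: [0.5, 0.4, 0.7]
grip_width: 0.249
finger_force: 0.0
```

```bash
echo 'G3=np.array([.5319,.1902,.0475])' >>h.py; python3 -c "
from h import *
go(B,YB,0,.0)"
```

```text
shift [-0.0005  0.0025  0.0025] turn [ 0.04 -0.22  0.06] | t 10.22 tcp [ 0.5304 -0.2831  0.0265] F [0.5 0.4 0.7] g 0.249 j [-0.69  0.71  1.43  0.    1.    1.28]
```

Emit:
send_rows(
  translation=[
    [0,0,0],
    [0,0,0],
    [0,0,0],
    [0,0,-0.02],
    [0,0,-0.06],
    [0,0,-0.11],
    [0,0,-0.16],
    [0,0,-0.16],
  ],
  rot=[
    [0,0,0],
    [0,0,0],
    [0,0,0],
    [0,0,0],
    [0,0,0],
    [0,0,0],
    [0,0,0],
    [0,0,0],
  ],
  grip=[0,0,0,0,0,0,0,0],
)

```text
t: 11.22
tool_pos: [0.5309, -0.2835, 0.1898]
eef_rot: [0.981, -0.195, 0.005, 0.002]
wrist_force: [-0.6, 0.2, -1.1]
grip_width: 0.132
finger_force: 30.0
```

```bash
python3 -c "
from h import *
go(G3,Y1,.175,.12)"
```

```text
shift [-0.1801 -0.4384  0.0242] turn [  2.86   9.26 -29.23] | t 11.22 tcp [ 0.5309 -0.2835  0.1898] F [-0.6  0.2 -1.1] g 0.132 j [-0.69  0.52  1.26  0.    1.36  1.28]
```

Emit:
send_rows(
  translation=[
    [-0.18,-0.438,0.024],
    [-0.18,-0.438,0.024],
    [-0.18,-0.438,0.024],
    [-0.18,-0.438,0.024],
    [-0.18,-0.438,0.024],
    [-0.18,-0.438,0.024],
    [-0.18,-0.438,0.024],
    [-0.18,-0.438,0.024],
  ],
  rot=[
    [2.9,9.3,-29.2],
    [2.9,9.3,-29.2],
    [2.9,9.3,-29.2],
    [2.9,9.3,-29.2],
    [2.9,9.3,-29.2],
    [2.9,9.3,-29.2],
    [2.9,9.3,-29.2],
    [2.9,9.3,-29.2],
  ],
  grip=[0,0,0,0,0,0,0,0],
)

```text
t: 12.22
tool_pos: [0.5304, 0.1934, 0.1597]
eef_rot: [0.995, 0.06, 0.084, -0.008]
wrist_force: [0.3, -1.2, -0.7]
grip_width: 0.134
finger_force: 30.0
```

Emit:
send_rows(
  translation=[
    [0,0,0],
    [0,0,0],
  ],
  rot=[
    [0,0,0],
    [0,0,0],
  ],
  grip=[0,0],
)

```text
t: 12.48
tool_pos: [0.5313, 0.1901, 0.1604]
eef_rot: [0.995, 0.059, 0.084, -0.008]
wrist_force: [0.2, -0.5, -1.0]
grip_width: 0.131
finger_force: 30.0
```

```bash
python3 -c "
from h import *
held('over2',.1,.2,c=(.503,.185))
go(G3,Y1,.175,.0)"
```

```text
shift [0.0273 0.0006 0.1242] turn [-0.31  0.35 -0.1 ] | t 12.47 tcp [0.5313 0.1901 0.1604] F [ 0.2 -0.5 -1. ] g 0.131 j [0.13 0.43 1.52 0.   1.02 1.58]
scene 241 229 grad 0.1630508079516722 3.5883619591936804 rect ((502.45654296875, 184.9630889892578), (100.7596435546875, 65.32666015625), 7.787256717681885) z 0.13510710574008736
shift [-0.0186  0.0002  0.1166] turn [-0.3   0.32 -0.14] | t 12.53 tcp [0.5315 0.1897 0.1607] F [ 0.5  0.3 -0.7] g 0.132 j [0.13 0.43 1.52 0.   1.02 1.58]
```

Emit:
send_rows(
  translation=[
    [-0.006,0.0005,0.04],
    [-0.012,0.0005,0.08],
    [-0.0169,0.0005,0.107],
    [-0.0169,0.0005,0.107],
    [-0.0175,0.0005,0.111],
    [-0.0183,0.0005,0.115],
    [-0.0183,0.0005,0.115],
    [-0.0183,0.0005,0.115],
  ],
  rot=[
    [-0.3,0.4,0.2],
    [-0.3,0.4,0.2],
    [-0.3,0.4,0.2],
    [-0.3,0.4,0.2],
    [-0.3,0.4,0.2],
    [-0.3,0.4,0.2],
    [-0.3,0.4,0.2],
    [-0.3,0.4,0.2],
  ],
  grip=[0,0,0,0,0,0,0,0],
)

```text
t: 13.52
tool_pos: [0.5332, 0.1911, 0.0453]
eef_rot: [0.994, 0.057, 0.089, -0.006]
wrist_force: [0.7, 0.1, -0.4]
grip_width: 0.132
finger_force: 30.0
```

```bash
python3 -c "
from h import *
go(G3,Y1,.175,.0)"
```

```text
shift [-0.001   0.0008  0.0026] turn [-0.03 -0.18 -0.28] | t 13.53 tcp [0.5332 0.1911 0.0453] F [ 0.7  0.1 -0.4] g 0.132 j [ 0.14  0.59  1.64 -0.    0.73  1.6 ]
```

Emit:
send_rows(
  translation=[
    [-0.0005,0.001,0.001],
    [-0.0008,0.001,0.002],
    [-0.0008,0.001,0.0025],
    [-0.0008,0.001,0.0025],
  ],
  rot=[
    [0,0,0],
    [0,0,0],
    [0,0,0],
    [0,0,0],
  ],
  grip=[0,0,0,0],
)

```text
t: 14.02
tool_pos: [0.5334, 0.19, 0.0427]
eef_rot: [0.994, 0.057, 0.089, -0.006]
wrist_force: [3.1, 0.0, 4.5]
grip_width: 0.135
finger_force: 30.0
```

Contact again at about 5 N. Release.

Emit:
send_rows(
  translation=[
    [0,0,0],
    [0,0,0],
    [0,0,0],
    [0,0,-0.02],
    [0,0,-0.06],
    [0,0,-0.11],
    [0,0,-0.16],
    [0,0,-0.16],
  ],
  rot=[
    [0,0,0],
    [0,0,0],
    [0,0,0],
    [0,0,0],
    [0,0,0],
    [0,0,0],
    [0,0,0],
    [0,0,0],
  ],
  grip=[0.04,0.04,0.04,0.04,0.05,0.05,0.05,0.05],
)

```text
t: 15.02
tool_pos: [0.5054, 0.1869, 0.2032]
eef_rot: [0.994, 0.057, 0.092, -0.006]
wrist_force: [0.8, -0.8, -0.4]
grip_width: 0.568
finger_force: 0.0
```

Emit:
send_rows(
  translation=[
    [0,0.3,-0.08],
    [0,0.3,-0.08],
    [0,0.3,-0.08],
    [0,0.3,-0.08],
    [0,0.3,-0.08],
    [0,0.3,-0.08],
    [0,0.3,-0.08],
    [0,0.3,-0.08],
  ],
  rot=[
    [0,0,0],
    [0,0,0],
    [0,0,0],
    [0,0,0],
    [0,0,0],
    [0,0,0],
    [0,0,0],
    [0,0,0],
  ],
  grip=[0.05,0.05,0.05,0.05,0.05,0.05,0.05,0.05],
)

```text
t: 16.02
tool_pos: [0.5246, -0.1118, 0.2773]
eef_rot: [0.994, 0.057, 0.088, -0.006]
wrist_force: [0.2, 0.1, -1.0]
grip_width: 0.565
finger_force: 0.0
```

```bash
python3 -c "
from h import *
d=fan();save(d,'fan2.png',s=1.25)"
```

```text
top -0.16 10 b [-0.0195  0.0284] z 0.0093
top -0.14 131 b [-0.0289  0.03  ] z 0.0111
top -0.12 131 b [-0.0296  0.0314] z 0.0141
top -0.1 129 b [-0.0293  0.0314] z 0.0169
top -0.08 116 b [-0.0301  0.0317] z 0.0194
top -0.06 105 b [-0.0306  0.0346] z 0.0221
top -0.04 116 b [-0.0298  0.0308] z 0.0193
top -0.02 103 b [-0.031   0.0316] z 0.0225
top -0.0 123 b [-0.0294  0.0343] z 0.0205
top 0.02 102 b [-0.0308  0.0343] z 0.023
top 0.04 50 b [-0.0286  0.0313] z 0.0261
a min -0.1398
 tab 37 a 0.0261 b -0.001 zmax 0.0642
 tab 36 a -0.0193 b -0.0005 zmax 0.0611
 tab 35 a -0.0646 b -0.0009 zmax 0.0626
scene -0.16 54 b [-0.042   0.0427] z 0.0056
scene -0.14 91 b [-0.0395  0.0415] z 0.0118
scene -0.12 79 b [-0.0382  0.0439] z 0.0143
scene -0.1 64 b [-0.0417  0.0407] z 0.0171
scene -0.08 63 b [-0.039   0.0389] z 0.0209
scene -0.06 75 b [-0.0412  0.0436] z 0.0217
scene -0.04 61 b [-0.0388  0.0442] z 0.0198
scene -0.02 80 b [-0.0386  0.0315] z 0.0226
scene -0.0 57 b [-0.0405  0.0444] z 0.0202
scene 0.02 100 b [-0.0356  0.0422] z 0.0226
scene 0.04 103 b [-0.0407  0.0393] z 0.0236
a min -0.1985
 tab 34 a -0.0635 b -0.0026 zmax 0.0603
 tab 41 a -0.0188 b -0.0018 zmax 0.0607
 tab 51 a 0.0284 b -0.0025 zmax 0.0629
```

View pics/fan2.png

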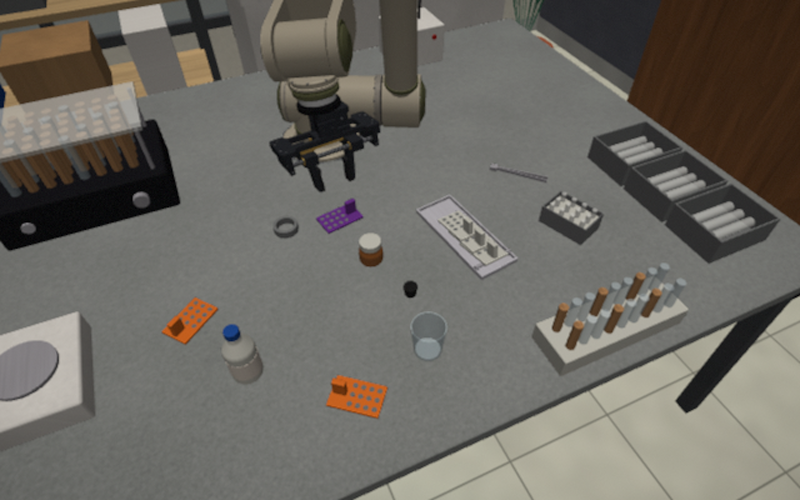

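The fan shows three tabs in line at 45–46 mm steps, with lateral offset under 1 mm. Everything else is where it was and the arm is clear.

```bash
python3 -c "
from h import *
print(robot.sign_off())"
```

```text
the job is handed in; nothing more can be done
None
```

Both loose covers are laid on the first like shingles, stepping 45–46 mm and in line to within 1 mm with all tabs upright and clear; the first cover and the other things look undisturbed in the pictures. The two loose covers look identical, so which is "a" and which "b" is unknown: the one farther from the robot went on first. The job was handed in at about 16 s.

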